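Find the balance point of a loading arm and leave it balanced on the saddle

TASK

The tester's loading arm, a square tube lying in the storage rack, has a ballast slug hidden inside, so nobody knows where it balances: find the balance point by lifting it a little at trial points, never letting it tip far, then lay it gently on the narrow saddle of the balance stand and let go, so that it stays there level by itself, touching neither of the red catch stops. Do not press the arm hard on the stand, and leave the other things on the worktop where they are.

Things in the scene. Friction and masses are not known exactly. Their poses are not given: they have to be found in the camera images.
- load_arm: Loading arm: closed square aluminium tube, 24 (x) x 320 long (y) x 30 high (z) mm, red cap at +y, black cap at -y, lines 20 mm apart on top. Origin: middle of its underside, z up. About 0.55 kg; a heavy slug is fixed somewhere inside, unseen: the balance point lies up to 85 mm from the middle, towards either end. At the start it lies level in the rack.
- rack: Storage rack, fixed: grey base strip 64x290x10 mm with two black notched rests centred at y = +120 and -120 mm, each 16 mm long (y). Rest floor 40 mm above the origin; the notch is 36 mm wide between cheeks that rise 8 mm above the floor. Origin: centre of its underside, on the worktop; y runs along the arm that lies in it, z up.
- stand: Balance stand, fixed: blue base 80x190x12 mm carrying the saddle in the middle and a red-topped catch stop on either side. Origin: centre of its underside, on the worktop; y is the direction in which the arm has to lie on it (either way round), z up.
- saddle: Steel saddle, same axes as the stand, its origin at the stand's: flat brass floor 60 mm up, only 14 mm long (y), 34 mm wide between cheeks 8 mm high. Sprung, 6 N/mm: it sinks 1 mm under the arm, bottoms hard at 4 mm. The arm stays level only if its balance point is within 6 mm of the saddle's middle; else it tips 5 degrees onto a catch stop and can be lifted and tried again.
- catch_plus: Catch stop of the stand with red rectangular top (30x12 mm), same origin and axes as the stand; its top is 54 mm above the origin, centred at y = +70 mm.
- catch_minus: The other catch stop, the same at y = -70 mm.
- abrasive_wheel_1: Bystander: small brown abrasive wheel lying flat, 52x52x13 mm. Origin: centre of its underside.
- abrasive_wheel_2: Bystander: small grey abrasive wheel lying flat, 50x50x13 mm. Origin: centre of its underside.
- stopwatch: Bystander: round white stopwatch lying flat, 65x58x14 mm. Origin: centre of its underside.
- sample_tin: Bystander: round white tin, 67 mm across, 33 mm tall. Origin: centre of its underside.
- dial_gauge: Bystander: dial gauge with black bow, lying flat, 110x70x19 mm. Origin: centre of its underside.

How it is judged:
By the outcome, as a careful person would: the job done as asked, in the order asked, and still so for the second after the job is handed in, with the robot touching nothing.
It also fails if it takes over 53 s, if anything falls off the work surface, if the arm or the gripper's body presses on something with over 40 N, if the wrist force passes 120 N, or if a joint passes its speed limit or range.

ROBOT

A 6-joint arm with a two-finger parallel gripper is mounted at the origin on a cart in front of the work surface, level with it; the furniture and walls round the work are solid. World frame = base frame: x ahead of the robot, y to its left, z up, the work surface at z = 0. Lengths are in mm, angles in rad, forces in N, time in s.
With the tool pointing down it reaches from about 275 to 750 mm from the base axis. Payload 10.2 kg.
Tool frame: the origin (TCP) lies midway between the tips of the shut fingers; the grasp point (between the pads) lies grip_depth behind it (grip_depth is the distance from the TCP to the grasp point, in mm); z points along the fingers, y is the line along which they close (so a half turn about z gives the same grasp; the last joint's range is limited). The gripper opens to 85 mm and grips with 20 to 120 N. Pads are 22 mm wide; open, the fingers measure 114 mm over their backs; the gripper's body (76 mm by 85 mm) begins 54 mm behind the grasp point. The pads swing forward as they close: fully open they stand 13 mm farther back than shut.
Start: joints at [0.957, 0.313, 1.498, -0, 1.331, -0.223], TCP at [200, 485.418, 231.294] pointing down, gripper open.
Joint ranges: [-2.94, 2.94], [-0.97, 2.17], [0.19, 2.56], [-1.23, 4.37], [0.02, 3.11], [-2.88, 2.88]. Speed limits (rad/s): [2.39, 2.39, 3.01, 3.14, 3.14, 3.14].

INTERFACE

Orientations are given as a unit quaternion [w, x, y, z].
In Python, from rig import * gives the robot as it stands.
- The arm moves only by the tool servo_tool, never from a script. Its argument "commands" is a list of rows, each a list of 3 entries, a list of its own where there are three numbers: the gripper command: -1 is fully open, 1 is shut, values between are in proportion, then the shift along the tool's x, y, z in m, then the turn, a rotation vector about the tool's x, y, z in units of 6 degrees (1.0 is 6 degrees). In form: [[grip, [dx, dy, dz], [ax, ay, az]], ...]. A call has 1 to 10 rows; each row shifts and turns the commanded pose from where the row before left it, along the tool's axes as they then stand; what a row does not reach is not made up. A row lasts 1/12 s, in which the tool goes at most 41.7 mm and 7.16 degrees, less where a joint would pass 70% of its speed; a pose out of reach is approached as far as the arm can. A call is refused whole if a number of a shift passes 0.0417 or a number of a turn 1, either way. A call with a gripper value outside its range is refused whole. The fingers move at their own pace and stop on an object; "squeeze" is the grip in N (left out, the last holds). Time passes only in rows, so rows that do not move let the fingers close. It gives the time, the measured TCP pose, the force, the opening and the grip force at its end, in the units of the state.
- sense(): the state, without advancing time (a new reading comes with each control period).
- capture(name): name is "scene" or "side" or "wrist"; returns a dict with "pixels" (400x640x3 uint8, red, green, blue), "z_map" (400x640 float32, mm along the optical axis (not along the pixel's ray), 0 where there is no reading), "fx", "fy", "cx", "cy" (pixels), "rvec" (rotation vector, rad) and "tvec" (3), from world to camera coordinates, as OpenCV has them; the wrist camera has in their place "T_tool_cam" (4x4, takes a point from camera to tool coordinates, whose origin is the TCP and whose axes are the flange's). Camera axes: x right, y down, z forward; pixel columns grow to the right and rows downward; lengths in mm; the calibration is good to about 2 mm. A picture is of the moment at which its call begins: read the wrist's pose just before it.
- finish_job(): hands the job in; it is judged then, once.
The state is a dict: "time_s": time; "joints": joint angles; "dq": joint speeds; "tau": joint torques, N m; "eef_pos": TCP position; "ee_rot": TCP orientation; "force": force on the tool from outside, world axes, zero at the start; "wrist_torque": the same for the moment, N m; "grip_width": opening from 0.0 (shut) to 1.0 (fully open); "grip_force": force on a finger pad.
Only numpy, scipy, OpenCV 4.12 (cv2) and the standard library are available. Lean on these libraries where they do the work, as an engineer would, in place of code of your own. Each camera call takes 0.05 s, during which the arm holds its last target. There are 200 camera calls.

## Working session

There is one attempt and no reset: what is moved stays moved. The work goes in short steps, Python scripts to look and compute and a tool call to move; the robot and the scene stay as the last step left them, time stands still between calls to the robot, and variables do not carry over. Pictures are saved under pics/ and viewed, at most 10 in all, crops included, and the job is handed in when it is done.

Besides the shell and the picture viewer there is one more tool, called after "Request:" as name(argument=value, ...) on one line, values as JSON. servo_tool: Moves the arm, as the interface text tells. Its arguments: {"type":"object","properties":{"commands":{"type":"array"},"squeeze":{"type":"number"}},"required":["commands"]}

```bash
ls; mkdir -p pics; cat > h.py <<'E'
from rig import *
import numpy as np, cv2
def save(n,f):
    c=capture(n); cv2.imwrite(f,c["pixels"][:,:,::-1]); np.savez(f.replace('.png','.npz'),**c); return c
def cloud(c):
    z=c["z_map"]; v,u=np.mgrid[:400,:640]
    P=np.stack([(u-c["cx"])/c["fx"]*z,(v-c["cy"])/c["fy"]*z,z],-1)
    R=cv2.Rodrigues(np.array(c["rvec"],float))[0]
    return (P-np.array(c["tvec"]).reshape(3))@R
E
python3 - <<'E'
from h import *
s=sense(); print({k:np.round(v,3).tolist() for k,v in s.items()})
a=save("scene","pics/scene.png"); b=save("side","pics/side.png")
cv2.imwrite("pics/both.png",cv2.resize(np.vstack([a["pixels"],b["pixels"]])[:,:,::-1],(480,600)))
E
```

```text
pics
{'time_s': 0.0, 'joints': [0.957, 0.313, 1.498, 0.0, 1.331, -0.223], 'dq': [-0.002, -0.0, -0.0, 0.001, 0.0, -0.001], 'tau': [0.002, -41.226, -25.975, -0.0, 0.004, 0.0], 'eef_pos': [199.843, 485.193, 230.72], 'ee_rot': [-0.0, 0.194, 0.981, -0.001], 'force': [-0.953, -0.248, -0.303], 'wrist_torque': [0.012, 0.042, 0.003], 'grip_force': 0.0, 'grip_width': 1.0}
```

View pics/scene.png

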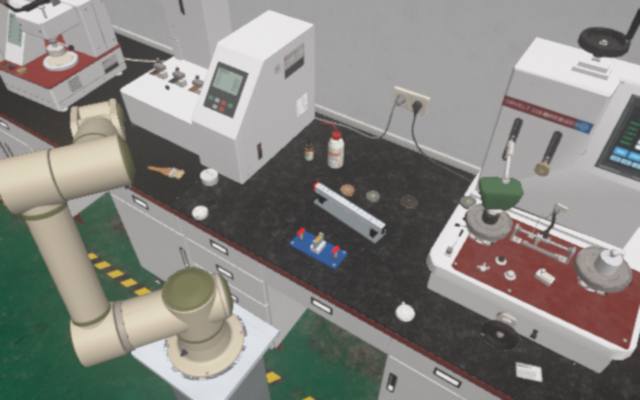

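View pics/side.png

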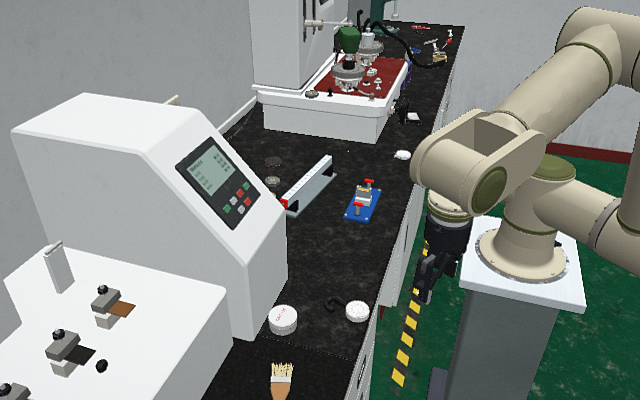

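The scene view shows the load arm from its red cap at (318,187) to its dark end at (383,235). The blue stand is around (319,248), with red stops at (300,232) and (336,252). The side view shows the arm from (283,207) to (330,160) and the stand at (363,205).

```bash
python3 - <<'E'
from h import *
for n,boxs in (("scene",{"arm":(305,175,392,245),"stand":(285,222,350,268)}),("side",{"arm":(275,150,340,220),"stand":(340,172,390,225)})):
    c=dict(np.load(f"pics/{n}.npz")); W=cloud(c); hsv=cv2.cvtColor(c["pixels"],cv2.COLOR_RGB2HSV)
    H,S,V=[hsv[...,i].astype(int) for i in range(3)]; ok=c["z_map"]>0
    def rep(name,m):
        p=W[m]; 
        if len(p)<4: print(n,name,len(p)); return
        r=cv2.minAreaRect(p[:,:2].astype(np.float32)); print(n,name,len(p),"med",np.median(p,0).round(1),"rect",np.round(r[0],1),np.round(r[1],1),round(r[2],1))
    def box(b): 
        m=np.zeros(ok.shape,bool); m[b[1]:b[3],b[0]:b[2]]=1; return m&ok
    red=((H<8)|(H>172))&(S>150)&(V>100)
    A=box(boxs["arm"]);B=box(boxs["stand"])
    rep("armtop",A&(W[...,2]>60)&(W[...,2]<78)); rep("armred",A&red)
    rep("rackbase",A&(W[...,2]>6)&(W[...,2]<14))
    rep("blue",B&(H>100)&(H<125)&(S>150)&(W[...,2]>7)&(W[...,2]<16))
    rb=B&red&(W[...,2]>40)
    k,l=cv2.connectedComponents(rb.astype(np.uint8))
    for i in range(1,k): rep("red%d"%i,l==i)
    rep("saddle",B&~red&(W[...,2]>55))
E
```

```text
scene armtop 612 med [646.8 -97.8  68.9] rect [556.8 -82.4] [320.2 224.6] 80.7
scene armred 5 med [732.6  99.9  -1.3] rect [706.   85.5] [92.1 10.4] 26.4
scene rackbase 968 med [643.9 -87.7   9.7] rect [690.7 -76. ] [351.4 321.6] 34.1
scene blue 422 med [ 456.4 -109.7   12. ] rect [466.5 -89.2] [185.6  76.1] 89.4
scene red1 25 med [469.3 -19.3  55.1] rect [468.8 -19.6] [29.2 12.5] 11.0
scene red2 22 med [ 466.5 -158.6   55.5] rect [ 469.4 -159. ] [30.2  9.5] 1.7
scene saddle 65 med [465.5 -90.3  60.9] rect [ 466.9 -123.3] [82.8 50.8] 88.4
side armtop 511 med [650.6 -73.5  69.4] rect [649.2 -94.7] [324.3  29.2] 81.5
side armred 46 med [670.9  59.4  63. ] rect [701.6  14.3] [ 18.5 127.8] 32.3
side rackbase 618 med [ 640.9 -105.3   10.1] rect [ 682.  -166.6] [209.3 421.9] 22.3
side blue 478 med [450.8 -45.   11.9] rect [465.4 -86. ] [197.1  79.6] 90.0
side red1 31 med [ 465.1 -156.2   52.2] rect [ 464.1 -157.4] [15.  27.1] 87.9
side red2 33 med [466.1 -14.7  54.3] rect [465.8 -15.1] [17.8 30.3] 82.4
side saddle 66 med [465.4 -83.6  60.8] rect [465.6 -84.6] [19.7 46.3] 82.5
```

```bash
python3 - <<'E'
from h import *
for n in("scene","side"):
    c=dict(np.load(f"pics/{n}.npz")); W=cloud(c)[c["z_map"]>0]
    m=(W[:,2]>120)&(W[:,0]>150)&(W[:,0]<1100)&(W[:,1]<700)&(W[:,1]>-700)&(W[:,2]<500)
    p=W[m]; ks,ct=np.unique((p[:,:2]//100).astype(int)*100,axis=0,return_counts=True)
    print(n,[(k.tolist(),int(x)) for k,x in zip(ks,ct) if x>5])
E
```

```text
scene [([100, 300], 17), ([100, 400], 21), ([200, 300], 8), ([200, 400], 64), ([400, -700], 428), ([400, -600], 409), ([400, -500], 122), ([500, -700], 1129), ([500, -600], 1149), ([500, -500], 519), ([500, 300], 919), ([500, 400], 837), ([500, 500], 252), ([500, 600], 59), ([600, -700], 1270), ([600, -600], 2643), ([600, -500], 445), ([600, 300], 1775), ([600, 400], 1000), ([600, 500], 308), ([600, 600], 414), ([700, -700], 753), ([700, -600], 178), ([700, -500], 300), ([700, 300], 1900), ([700, 400], 696), ([700, 500], 221), ([700, 600], 207), ([800, -700], 3168), ([800, -600], 1872), ([800, -500], 962), ([800, 0], 105), ([800, 100], 46), ([800, 300], 1584), ([800, 400], 383), ([800, 500], 111), ([900, -500], 23), ([900, 300], 1436), ([900, 400], 341), ([900, 500], 105), ([1000, -100], 79), ([1000, 300], 836), ([1000, 400], 180), ([1000, 500], 51)]
side [([100, 300], 135), ([100, 400], 445), ([100, 500], 1965), ([200, 400], 417), ([200, 500], 2700), ([400, -700], 75), ([400, -600], 83), ([400, -500], 71), ([500, -700], 244), ([500, -600], 320), ([500, -500], 589), ([500, 300], 1133), ([500, 400], 1826), ([500, 500], 1874), ([500, 600], 468), ([600, -700], 91), ([600, -600], 1378), ([600, -500], 666), ([600, 300], 1439), ([600, 400], 2763), ([600, 500], 5112), ([600, 600], 2272), ([700, -700], 183), ([700, -600], 387), ([700, -500], 538), ([700, 300], 1152), ([700, 400], 1890), ([700, 500], 6458), ([700, 600], 1968), ([800, -700], 597), ([800, -600], 731), ([800, -500], 2729), ([800, 300], 625), ([800, 400], 1050), ([800, 500], 5914), ([800, 600], 1283), ([900, -500], 2408), ([900, 300], 590), ([900, 400], 946), ([900, 500], 5302), ([900, 600], 2113), ([1000, -500], 19), ([1000, 300], 296), ([1000, 400], 487), ([1000, 500], 2810), ([1000, 600], 720)]
```

Request:
servo_tool(commands=[[-1,[0,0,0],[0,0,1]],[-1,[0,0,0],[0,0,1]],[-1,[0,0,0],[0,0,1]],[-1,[0,0,0],[0,0,1]],[-1,[0,0,0],[0,0,1]],[-1,[0,0,0],[0,0,1]],[-1,[0,0,0],[0,0,1]],[-1,[0,0,0],[0,0,1]],[-1,[0,0,0],[0,0,1]],[-1,[0,0,0],[0,0,1]]])

```text
time_s: 0.93
eef_pos: [199.9, 485.3, 231.0]
ee_rot: [0.0, 0.661, 0.751, -0.0]
force: [-0.8, 0.1, 0.5]
grip_width: 1.0
grip_force: 0.0
```

Request:
servo_tool(commands=[[-1,[0,0,0],[0,0,0.9]],[-1,[0,0,0],[0,0,0.9]],[-1,[0,0,0],[0,0,0.9]],[-1,[-0.0305,0.0248,0],[0,0,0]],[-1,[-0.0305,0.0248,0],[0,0,0]],[-1,[-0.0305,0.0248,0],[0,0,0]],[-1,[-0.0305,0.0248,0],[0,0,0]],[-1,[-0.0305,0.0248,0],[0,0,0]],[-1,[-0.0305,0.0248,0],[0,0,0]],[-1,[-0.0305,0.0248,0],[0,0,0]]])

```text
time_s: 1.77
eef_pos: [340.1, 246.6, 231.2]
ee_rot: [-0.0, 0.758, 0.652, -0.0]
force: [0.7, -0.0, -0.2]
grip_width: 1.002
grip_force: 0.0
```

Request:
servo_tool(commands=[[-1,[-0.0305,0.0248,0],[0,0,0]],[-1,[-0.0305,0.0248,0],[0,0,0]],[-1,[-0.0305,0.0248,0],[0,0,0]],[-1,[-0.0305,0.0248,0],[0,0,0]],[-1,[-0.0305,0.0248,0],[0,0,0]],[-1,[-0.0305,0.0248,0],[0,0,0]],[-1,[-0.0305,0.0248,0],[0,0,0]],[-1,[-0.0305,0.0248,-0.01],[0,0,0]],[-1,[-0.0305,0.0248,-0.01],[0,0,0]],[-1,[-0.0305,0.0248,-0.01],[0,0,0]]])

```text
time_s: 2.6
eef_pos: [539.9, -92.1, 261.4]
ee_rot: [-0.0, 0.758, 0.652, -0.0]
force: [1.4, 0.4, 0.5]
grip_width: 1.004
grip_force: 0.0
```

```bash
cat >> h.py <<'E'
from scipy.spatial.transform import Rotation as Ro
def wrist(f):
    s=sense(); c=capture("wrist"); cv2.imwrite(f,c["pixels"][:,:,::-1])
    w,x,y,z=s["ee_rot"]; T=np.eye(4); T[:3,:3]=Ro.from_quat([x,y,z,w]).as_matrix(); T[:3,3]=s["eef_pos"]
    zz=c["z_map"]; v,u=np.mgrid[:400,:640]
    P=np.stack([(u-c["cx"])/c["fx"]*zz,(v-c["cy"])/c["fy"]*zz,zz,np.ones_like(zz)],-1)
    W=(P@(T@np.array(c["T_tool_cam"])).T)[...,:3]
    hsv=cv2.cvtColor(c["pixels"],cv2.COLOR_RGB2HSV).astype(int)
    return s,c,W,hsv
E
python3 - <<'E'
from h import *
s,c,W,h=wrist("pics/w1.png"); print(np.round(s["eef_pos"],1),np.round(s["joints"],3),s["time_s"],np.round(c["T_tool_cam"],3).tolist())
np.savez("pics/w1.npz",W=W,h=h,z=c["z_map"])
E
```

```text
[539.9 -92.1 261.4] [-0.383  0.344  1.376  0.     1.422 -0.233] 2.6 [[0.0, -0.958, -0.286, 72.725], [1.0, 0.001, -0.0, -0.426], [0.0, -0.286, 0.958, -142.963], [0.0, 0.0, 0.0, 1.0]]
```

View pics/w1.png

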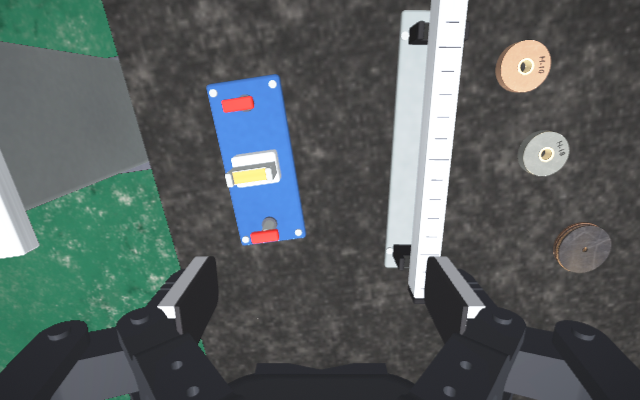

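The wrist view shows the blue stand with its stops at (238,104) and (265,237) and its brass saddle at (252,175). The arm runs from about (450,0) to the black cap at (418,293).

```bash
python3 - <<'E'
from h import *
d=np.load("pics/w1.npz"); W,h,z=d["W"],d["h"],d["z"]; H,S,V=h[...,0],h[...,1],h[...,2]
ok=z>0
def box(b):
    m=np.zeros(ok.shape,bool); m[b[1]:b[3],b[0]:b[2]]=1; return m&ok
def rep(n,m):
    p=W[m]; r=cv2.minAreaRect(p[:,:2].astype(np.float32)); print(n,len(p),"med",np.median(p,0).round(1),"rect",np.round(r[0],1),np.round(r[1],1),round(r[2],1))
st=box((200,65,312,250)); red=((H<8)|(H>172))&(S>150)
rep("blue",st&(H>100)&(H<125)&(S>150)&(abs(W[...,2]-12)<4))
rep("r+",box((215,90,260,116))&red&(W[...,2]>50)); rep("r-",box((245,225,285,248))&red&(W[...,2]>50))
rep("brass",st&(H>18)&(H<35)&(S>80)&(W[...,2]>50))
rep("saddle",st&(W[...,2]>57))
a=box((395,0,480,305))&(W[...,2]>63)&(W[...,2]<76)
a[255:,430:]=0
rep("arm",a)
p=W[a]; L=cv2.fitLine(p[:,:2].astype(np.float32),cv2.DIST_L2,0,.01,.01).ravel(); print(L, np.degrees(np.arctan2(L[1],L[0])), p[:,1].min(), p[:,1].max())
rep("rackbase",box((380,5,430,270))&(abs(W[...,2]-10)<3))
E
```

```text
blue 8297 med [474.2 -65.   12.3] rect [467.9 -88.5] [187.6  79.3] 89.7
r+ 373 med [469.3 -19.2  54.3] rect [468.7 -19.2] [11.5 29. ] 89.0
r- 275 med [ 468.  -157.5   54.2] rect [ 467.7 -158.6] [28.9 11.9] 0.5
brass 363 med [466.9 -89.2  60.6] rect [466.8 -89. ] [11.9 32.9] 89.4
saddle 686 med [467.1 -88.5  60.9] rect [467.7 -89. ] [14.1 46.2] 89.7
arm 7459 med [654.5 -71.5  70.2] rect [ 650.5 -109.2] [296.9  25.5] 81.3
[ 1.6331898e-01  9.8657334e-01  6.5311786e+02 -7.9733383e+01] 80.6004 -255.23099628814472 39.400171571564734
rackbase 6026 med [636.3 -79.9  10.2] rect [633.7 -98.7] [289.6  30.6] 81.1
```

Request:
servo_tool(commands=[[-1,[0.004,0.0372,0],[0,0,0.05]],[-1,[0.004,0.0372,0.02],[0,0,0]],[-1,[0.004,0.0372,0.03],[0,0,0]],[-1,[0,0,0.03],[0,0,0]],[-1,[0,0,0.03],[0,0,0]],[-1,[0,0,0.0],[0,0,0]],[-1,[0,0,0.0],[0,0,0]]])

```text
time_s: 3.23
eef_pos: [645.4, -95.0, 154.9]
ee_rot: [-0.001, 0.76, 0.65, -0.001]
force: [-0.3, -0.1, 0.8]
grip_width: 0.998
grip_force: 0.0
```

```bash
python3 - <<'E'
import rig; print([k for k in dir(rig) if k[0]!='_'], getattr(rig,'grip_depth',None))
from h import *
s,c,W,h=wrist("pics/w2.png"); print(np.round(s["eef_pos"],1),s["ee_rot"],s["wrist_torque"],s["force"])
z=c["z_map"]
a=(z>0)&(abs(W[...,2]-70)<4)&(W[...,0]>620)&(W[...,0]<690); a[320:]=0
p=W[a]; L=cv2.fitLine(p[:,:2].astype(np.float32),cv2.DIST_L2,0,.01,.01).ravel(); print(len(p),L, np.degrees(np.arctan2(L[1],L[0])),p.min(0),p.max(0))
print("x at tcp y", L[2]+(s["eef_pos"][1]-L[3])*L[0]/L[1], cv2.minAreaRect(p[:,:2].astype(np.float32)))
E
```

```text
['PlanningError', 'capture', 'finish_job', 'grip_depth', 'sense'] 18.700000000000003
[645.4 -95.  154.9] [-1.25059465e-03  7.59787383e-01  6.50169996e-01 -7.38638213e-04] [-0.01250885 -0.03723236 -0.02977494] [-0.33482305 -0.06768043  0.77669418]
11599 [ 1.5156564e-01  9.8844719e-01  6.5708636e+02 -6.6173119e+01] 81.282326 [ 626.97721474 -188.71101623   66.89619679] [683.01790929  28.0549495   72.95757553]
x at tcp y 652.6720507463547 ((655.0308837890625, -80.20738220214844), (215.98110961914062, 24.109905242919922), 81.26715850830078)
```

View pics/w2.png

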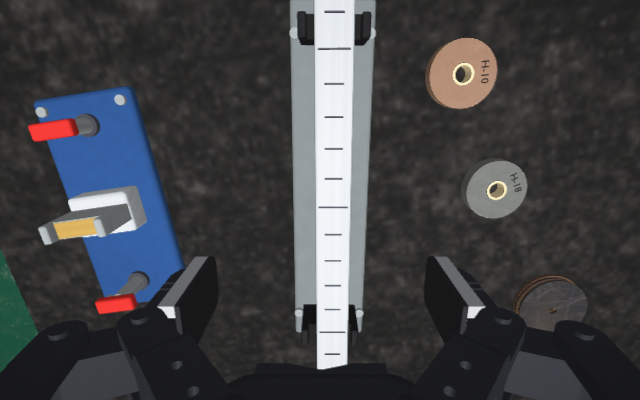

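The wrist view shows the arm nearly centred between the fingers, with long ticks at (333,207) and (335,48). The rests, wheels and stand are clear of the fingers.

```bash
python3 - <<'E'
from h import *
s,c,W,h=wrist("pics/w3.png")
for u,v in((333,207),(335,48),(332,181),(332,150)): print(W[v,u].round(1))
u=np.array([.1516,.9884]); print("s of tcp rel. tick", (np.array(s["eef_pos"])[:2]-W[207,333,:2])@u, (np.array(s["eef_pos"])[:2]-W[207,333,:2])@np.array([.9884,-.1516]), np.linalg.norm(W[48,335]-W[207,333]))
E
```

```text
[ 653.7 -100.    69.8]
[6.694e+02 1.000e-01 7.210e+01]
[655.7 -81.4  70.4]
[658.7 -60.9  69.2]
s of tcp rel. tick 3.4976717350025415 -8.025293256757417 101.28720435971925
```

Request:
servo_tool(commands=[[-1,[-0.0035,0.0075,0.02],[0,0,0]],[-1,[0,0,0.032],[0,0,0]],[-1,[0,0,0.032],[0,0,0]],[-1,[0,0,0.032],[0,0,0]],[-1,[0,0,0],[0,0,0]],[1,[0,0,0],[0,0,0]],[1,[0,0,0],[0,0,0]],[1,[0,0,0],[0,0,0]],[1,[0,0,0],[0,0,0]]], squeeze=100)

```text
time_s: 4.08
eef_pos: [653.9, -100.1, 42.2]
ee_rot: [0.002, 0.76, 0.65, 0.001]
force: [0.6, -0.5, 0.1]
grip_width: 0.453
grip_force: 0.0
```

Request:
servo_tool(commands=[[1,[0,0,0],[0,0,0]],[1,[0,0,0],[0,0,0]],[1,[0,0,0],[0,0,0]],[1,[0,0,0],[0,0,0]]])

```text
time_s: 4.42
eef_pos: [653.4, -100.0, 41.4]
ee_rot: [0.001, 0.76, 0.65, 0.0]
force: [-2.2, 0.8, 7.1]
grip_width: 0.264
grip_force: 99.5
```

```bash
python3 - <<'E'
from h import *
s=sense(); print(s["time_s"],[np.round(s[k],3) for k in("eef_pos","force","wrist_torque","grip_width","grip_force")])
E
```

```text
4.4167 [array([653.413, -99.955,  41.425]), array([-2.212,  0.769,  7.06 ]), array([0.075, 0.436, 0.   ]), np.float64(0.264), np.float64(99.469)]
```

Request:
servo_tool(commands=[[1,[0,0,-0.002],[0,0,0]],[1,[0,0,-0.002],[0,0,0]],[1,[0,0,-0.001],[0,0,0]],[1,[0,0,0],[0,0,0]],[1,[0,0,0],[0,0,0]],[1,[0,0,0],[0,0,0]]])

```text
time_s: 4.92
eef_pos: [652.6, -99.7, 44.2]
ee_rot: [-0.0, 0.76, 0.65, -0.0]
force: [-0.9, 0.7, -6.6]
grip_width: 0.262
grip_force: 98.1
```

```bash
cat >> h.py <<'E'
def tilt(f):
    s,c,W,h=wrist(f); z=c["z_map"]; p0=np.array(s["eef_pos"])
    print(s["time_s"],[np.round(s[k],3).tolist() for k in("eef_pos","ee_rot","force","wrist_torque","grip_width","grip_force")])
    a=(z>0)&(h[...,1]<60)&(h[...,2]>120); a[300:]=0; a[:,:280]=0; a[:,385:]=0
    a&=W[...,2]>p0[2]+12
    p=W[a]; u=np.array([.1547,.988]); t=(p[:,:2]-p0[:2])@u
    k=np.polyfit(t,p[:,2],1); print("slope deg",np.degrees(np.arctan(k[0])),"top z at tcp",k[1],len(p),t.min(),t.max(), "resid",np.std(p[:,2]-np.polyval(k,t)))
    return s,c,W,h
E
python3 - <<'E'
from h import *
tilt("pics/w4.png")
E
```

```text
4.9167 [[652.62, -99.697, 44.195], [-0.0, 0.76, 0.65, -0.0], [-0.898, 0.693, -6.56], [0.247, -0.032, -0.007], 0.262, 98.079]
slope deg 0.06403466464418199 top z at tcp 73.22285051092669 21253 -1.7622258617640787 98.51396301221567 resid 1.0112140931016405
```

```bash
cat >> h.py <<'E'
def avg(n=8):
    F=[];T=[]
    for _ in range(n):
        capture("side"); s=sense(); F.append(s["force"]);T.append(s["wrist_torque"])
    print(s["time_s"],"F",np.mean(F,0).round(2),"T",np.mean(T,0).round(3),"sd",np.std(T,0).round(3),"T.toolY",(np.mean(T,0)@[.988,-.155,0]).round(3))
E
python3 - <<'E'
from h import *
avg(8)
E
```

```text
5.3667 F [-0.    0.05 -5.61] T [ 0.266 -0.048 -0.003] sd [0.027 0.023 0.046] T.toolY 0.27
```

Request:
servo_tool(commands=[[1,[0,0,0.002],[0,0,0]],[1,[0,0,0.0025],[0,0,0]],[1,[0,0,0],[0,0,0]],[0,[0,0,0],[0,0,0]],[0,[0,0,0],[0,0,0]],[0,[0,0,0],[0,0,0]],[0,[-0.024,0,0],[0,0,0]],[0,[-0.024,0,0],[0,0,0]],[0,[0,0,0],[0,0,0]],[0,[0,0,0],[0,0,0]]])

```text
time_s: 6.2
eef_pos: [645.4, -148.3, 40.2]
ee_rot: [0.0, 0.76, 0.649, 0.0]
force: [-0.1, -0.1, 0.1]
grip_width: 0.5
grip_force: 0.0
```

```bash
python3 - <<'E'
from h import *
avg(6)
E
```

```text
6.5 F [-0.05  0.21 -0.12] T [-0.01   0.006 -0.029] sd [0.032 0.025 0.025] T.toolY -0.01
```

Request:
servo_tool(commands=[[1,[0,0,0],[0,0,0]],[1,[0,0,0],[0,0,0]],[1,[0,0,0],[0,0,0]],[1,[0,0,0],[0,0,0]],[1,[0,0,0],[0,0,0]],[1,[0,0,-0.002],[0,0,0]],[1,[0,0,-0.002],[0,0,0]],[1,[0,0,-0.001],[0,0,0]],[1,[0,0,0],[0,0,0]],[1,[0,0,0],[0,0,0]]])

```text
time_s: 7.33
eef_pos: [645.1, -147.3, 44.7]
ee_rot: [-0.0, 0.76, 0.65, -0.0]
force: [0.2, -0.2, -6.6]
grip_width: 0.262
grip_force: 98.1
```

```bash
python3 - <<'E'
from h import *
tilt("pics/w5.png"); avg(12)
E
```

```text
7.3333 [[645.128, -147.252, 44.663], [-0.0, 0.76, 0.65, -0.0], [0.226, -0.227, -6.598], [0.068, -0.011, -0.026], 0.262, 98.087]
slope deg -0.16674878174524668 top z at tcp 74.68248647265645 21233 -0.7746439129919054 98.32627243823833 resid 0.9622320524269262
7.9833 F [-0.06  0.18 -5.63] T [-0.019  0.002  0.01 ] sd [0.025 0.025 0.033] T.toolY -0.019
```

Request:
servo_tool(commands=[[1,[0,0,0.002],[0,0,0]],[1,[0,0,0.0025],[0,0,0]],[1,[0,0,0],[0,0,0]],[0,[0,0,0],[0,0,0]],[0,[0,0,0],[0,0,0]],[0,[0,0,0],[0,0,0]],[0,[0.015,0,0],[0,0,0]],[0,[0.0155,0,0],[0,0,0]],[0,[0,0,0],[0,0,0]],[0,[0,0,0],[0,0,0]]])

```text
time_s: 8.82
eef_pos: [650.4, -115.5, 40.7]
ee_rot: [0.0, 0.759, 0.651, 0.0]
force: [-0.1, 0.3, -0.5]
grip_width: 0.505
grip_force: 0.0
```

Request:
servo_tool(commands=[[1,[0,0,0],[0,0,0]],[1,[0,0,0],[0,0,0]],[1,[0,0,0],[0,0,0]],[1,[0,0,0],[0,0,0]],[1,[0,0,0],[0,0,0]],[1,[0,0,-0.002],[0,0,0]],[1,[0,0,-0.002],[0,0,0]],[1,[0,0,-0.001],[0,0,0]],[1,[0,0,0],[0,0,0]],[1,[0,0,0],[0,0,0]]], squeeze=115)

```text
time_s: 9.65
eef_pos: [649.9, -117.1, 45.1]
ee_rot: [-0.0, 0.76, 0.65, -0.0]
force: [-0.6, -0.8, -5.9]
grip_width: 0.266
grip_force: 112.8
```

```bash
python3 - <<'E'
from h import *
tilt("pics/w6.png"); avg(10)
E
```

```text
9.65 [[649.888, -117.115, 45.11], [-0.0, 0.76, 0.65, -0.0], [-0.559, -0.767, -5.941], [0.201, -0.082, -0.003], 0.266, 112.773]
slope deg -0.03158769277464408 top z at tcp 74.58881319632093 21334 -1.3840358754822724 98.53857701393434 resid 0.9939287937911992
10.2 F [-0.22  0.37 -5.47] T [ 0.16  -0.037  0.006] sd [0.026 0.023 0.03 ] T.toolY 0.164
```

Request:
servo_tool(commands=[[1,[0,0,-0.01],[0,0,0]],[1,[0,0,-0.02],[0,0,0]],[1,[0,0,-0.02],[0,0,0]],[1,[0,0,-0.01],[0,0,-0.3]],[1,[0,0,0],[0,0,-0.3]],[1,[0,0,0],[0,0,-0.4]],[1,[0,0,0],[0,0,-0.38]],[1,[0.004,-0.0126,0],[0,0,0]],[1,[0.0075,-0.025,0],[0,0,0]],[1,[0.0075,-0.025,0],[0,0,0]]])

```text
time_s: 11.03
eef_pos: [587.1, -97.3, 106.1]
ee_rot: [0.0, 0.711, 0.703, 0.0]
force: [-0.6, -0.9, -5.4]
grip_width: 0.257
grip_force: 114.0
```

Request:
servo_tool(commands=[[1,[0.0075,-0.025,0],[0,0,0]],[1,[0.0075,-0.025,0],[0,0,0]],[1,[0.0075,-0.025,0],[0,0,0]],[1,[0.0075,-0.025,0],[0,0,0]],[1,[0.0069,-0.02,0],[0,0,0]],[1,[0,0,0],[0,0,0]],[1,[0,0,0],[0,0,0]],[1,[0,0,0],[0,0,0]]])

```text
time_s: 11.7
eef_pos: [469.1, -59.6, 106.5]
ee_rot: [0.001, 0.711, 0.703, 0.0]
force: [1.1, -0.7, -5.1]
grip_width: 0.26
grip_force: 114.2
```

```bash
python3 - <<'E'
from h import *
s,c,W,h=tilt("pics/w7.png")
a=save("side","pics/side2.png"); Wd=cloud(a); save("scene","pics/scene2.png")
H,S,V=[cv2.cvtColor(a["pixels"],cv2.COLOR_RGB2HSV)[...,i].astype(int) for i in range(3)]
cv2.imwrite("pics/v.png",cv2.resize(np.hstack([a["pixels"][120:270,280:480,::-1],c["pixels"][:,:,::-1][:300:2,120:520:2]]),(800,300)))
z=c["z_map"]; m=(z>0)&(((h[...,0]<8)|(h[...,0]>172))&(h[...,1]>150))
k,l,st,ce=cv2.connectedComponentsWithStats(m.astype(np.uint8))
for i in range(1,k):
    if st[i,4]>60: print(ce[i].round(0),st[i,4],np.median(W[l==i],0).round(1))
E
```

```text
11.7 [[469.069, -59.628, 106.547], [0.001, 0.711, 0.703, 0.0], [1.126, -0.656, -5.145], [0.146, 0.004, -0.006], 0.26, 114.205]
slope deg -0.07440899636342033 top z at tcp 136.06764798347433 21225 -2.887090230511214 98.939242560767 resid 0.9931570547911586
```

View pics/v.png

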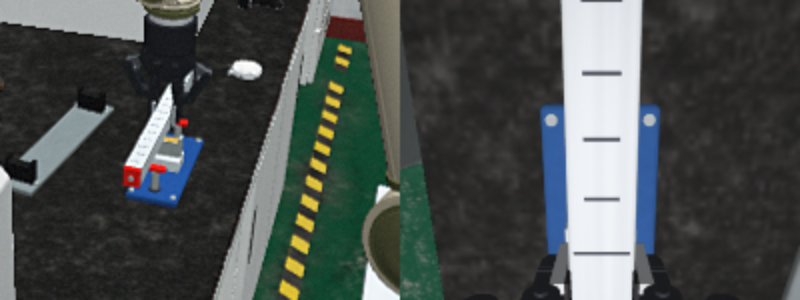

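The crops show the arm level and centred over the blue stand, with the gripper on the +y side of the saddle. The empty rack is at left.

Request:
servo_tool(commands=[[1,[0,-0.001,0.01],[0,0,0]],[1,[0,0,0.015],[0,0,0]],[1,[0,0,0.01],[0,0,0]],[1,[0,0,0.005],[0,0,0]],[1,[0,0,0],[0,0,0]],[1,[0,0,0],[0,0,0]]])

```text
time_s: 12.35
eef_pos: [467.4, -59.3, 65.7]
ee_rot: [0.0, 0.711, 0.703, 0.0]
force: [-0.4, -0.2, -5.8]
grip_width: 0.259
grip_force: 114.2
```

```bash
python3 - <<'E'
from h import *
tilt("pics/w8.png"); avg(6)
E
```

```text
12.35 [[467.406, -59.345, 65.732], [0.0, 0.711, 0.703, 0.0], [-0.401, -0.204, -5.752], [0.115, 0.014, 0.077], 0.259, 114.242]
slope deg -0.03794292081932526 top z at tcp 95.26709738883268 21233 -2.2095161466341096 99.01702196429594 resid 0.980034590075791
12.7 F [ 0.08 -0.13 -5.63] T [0.15  0.007 0.   ] sd [0.035 0.025 0.032] T.toolY 0.147
```

Request:
servo_tool(commands=[[1,[0,0,0.002],[0,0,0]],[1,[0,0,0.002],[0,0,0]],[1,[0,0,0.001],[0,0,0]],[1,[0,0,0],[0,0,0]],[1,[0,0,0],[0,0,0]]])

```text
time_s: 13.12
eef_pos: [467.1, -59.2, 60.6]
ee_rot: [-0.0, 0.711, 0.703, -0.0]
force: [-1.1, 0.8, -3.8]
grip_width: 0.259
grip_force: 114.4
```

```bash
python3 - <<'E'
from h import *
tilt("pics/w9.png"); avg(6)
E
```

```text
13.1167 [[467.133, -59.221, 60.633], [-0.0, 0.711, 0.703, -0.0], [-1.102, 0.823, -3.831], [0.22, 0.107, 0.025], 0.259, 114.395]
slope deg -0.07854082209329565 top z at tcp 90.16751507198214 21219 -2.7076801158095276 98.92538214893354 resid 0.9722194698044601
13.4667 F [-0.5   0.39 -3.83] T [ 0.149  0.109 -0.025] sd [0.026 0.023 0.03 ] T.toolY 0.13
```

Request:
servo_tool(commands=[[1,[0,0,0.0004],[0,0,0]],[1,[0,0,0.0003],[0,0,0]],[1,[0,0,0],[0,0,0]],[1,[0,0,0],[0,0,0]]])

```text
time_s: 13.8
eef_pos: [467.2, -59.2, 60.0]
ee_rot: [0.0, 0.711, 0.703, 0.0]
force: [-1.3, 1.3, -0.1]
grip_width: 0.259
grip_force: 114.7
```

```bash
python3 - <<'E'
from h import *
avg(6)
E
```

```text
14.1 F [-1.35  1.38 -0.23] T [ 0.194  0.27  -0.033] sd [0.028 0.022 0.016] T.toolY 0.15
```

Request:
servo_tool(commands=[[1,[0,0,0],[0,0,0]],[1,[0,0,0],[0,0,0]],[1,[0,0,0],[0,0,0]],[0.3,[0,0,0],[0,0,0]],[0.3,[0,0,0],[0,0,0]],[0.3,[0,0,0],[0,0,0]],[0.3,[0,0,0],[0,0,0]]], squeeze=20)

```text
time_s: 14.68
eef_pos: [467.4, -59.3, 60.0]
ee_rot: [0.0, 0.711, 0.703, 0.0]
force: [-0.5, 0.3, -0.5]
grip_width: 0.347
grip_force: 0.0
```

```bash
python3 - <<'E'
from h import *
tilt("pics/w10.png"); avg(6); tilt("pics/w11.png")
E
```

```text
14.6833 [[467.35, -59.347, 59.994], [0.0, 0.711, 0.703, 0.0], [-0.464, 0.307, -0.529], [-0.042, -0.007, -0.005], 0.347, 0.0]
slope deg -0.13241495215854496 top z at tcp 89.38686474792286 21249 -4.01202713000509 99.01350125919082 resid 0.8940200730427521
15.0333 F [-0.02  0.1   0.17] T [0.007 0.001 0.013] sd [0.022 0.021 0.031] T.toolY 0.007
15.0333 [[467.142, -59.225, 59.891], [0.0, 0.711, 0.703, -0.0], [-0.331, 0.605, -0.546], [0.004, 0.012, 0.039], 0.351, 0.0]
slope deg -0.2152215892805563 top z at tcp 89.34191041237032 21230 -2.903462635341056 99.2942190657533 resid 0.8941120867907922
```

Request:
servo_tool(commands=[[-0.3,[0,0,0],[0,0,0]],[-0.3,[0,0,0],[0,0,0]],[-0.6,[0,0,0],[0,0,0]],[-0.6,[0,0,-0.005],[0,0,0]],[-0.6,[0,0,-0.015],[0,0,0]],[-0.6,[0,0,-0.025],[0,0,0]],[-0.6,[0,0,-0.035],[0,0,0]],[-0.6,[0,0,-0.035],[0,0,0]],[-0.6,[0,0,0],[0,0,0]]])

```text
time_s: 15.83
eef_pos: [469.6, -60.1, 181.2]
ee_rot: [0.005, 0.711, 0.703, 0.002]
force: [0.1, -0.7, -0.2]
grip_width: 0.794
grip_force: 0.0
```

```bash
python3 - <<'E'
from h import *
for i in range(3):
    s,c,W,h=wrist(f"pics/w2{i}.png"); z=c["z_map"]
    a=(z>0)&(W[...,2]>82)&(W[...,2]<100)&(abs(W[...,0]-467)<12)&(h[...,1]<60); a[320:]=0
    p=W[a]; k=np.polyfit(p[:,1],p[:,2],1); print(s["time_s"],np.degrees(np.arctan(k[0])),np.polyval(k,-89),len(p),p[:,1].min(),p[:,1].max())
    capture("scene");capture("scene");capture("scene")
b=save("side","pics/side3.png"); W=cloud(b)
a=(b["z_map"]>0)&(abs(W[...,0]-467)<11)&(W[...,2]>75)&(W[...,2]<105)
p=W[a]; k=np.polyfit(p[:,1],p[:,2],1); print("side",np.degrees(np.arctan(k[0])),len(p),p[:,1].min(),p[:,1].max())
cv2.imwrite("pics/v3.png",cv2.resize(b["pixels"][120:270,280:480,::-1],(800,600),interpolation=cv2.INTER_CUBIC))
E
```

```text
15.8333 -0.09423750795920141 89.29632352879611 10967 -158.05120980627777 65.19256927567335
16.0333 -0.10359244989701018 89.28264625983788 11291 -151.96786283458917 65.64138254163777
16.2333 -0.08609235808101395 89.30256923824864 11324 -151.13151039149 64.95784260504198
side -0.010450226917648143 469 -2473.2819524360816 125.51420483080591
```

View pics/v3.png

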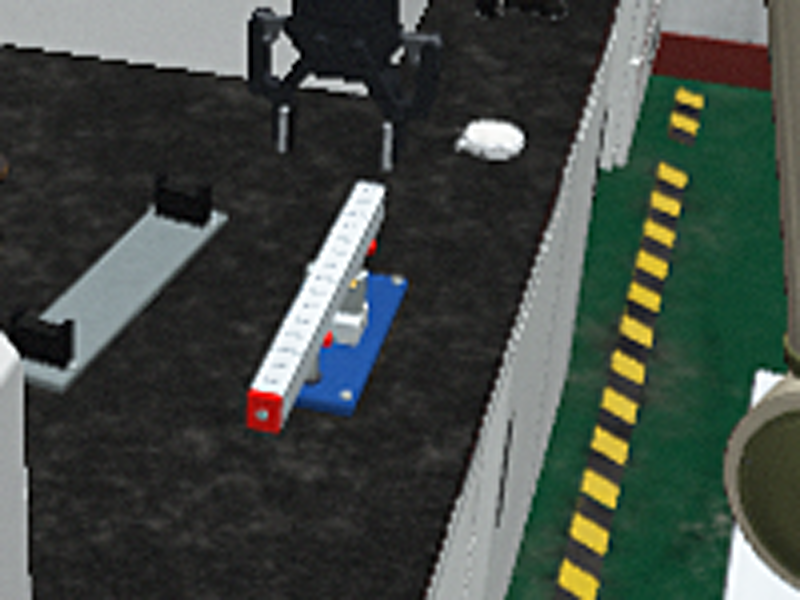

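The arm rests level on the saddle at a steady −0.1° tilt, and the gripper is well clear above it.

```bash
python3 -c "
from rig import *
print(finish_job())"
```

```text
the job is handed in; nothing more can be done
None
```

The loading arm's balance point is about 46 mm from the middle, towards the black cap; the arm now rests level (tilt about 0.1°) on the saddle, clear of both catch stops, and the job was handed in at about 16 s.

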